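Fill the chocolate grinder and hold its bayonet lid half-way to the lock

ROBOT

A 6-joint arm with a two-finger parallel gripper is mounted at the origin on a cart in front of the work surface, level with it; the furniture and walls round the work are solid. World frame = base frame: x ahead of the robot, y to its left, z up, the work surface at z = 0. Lengths are in m, angles in rad, forces in N, time in s.
With the tool pointing down it reaches from about 0.35 to 0.725 m from the base axis. Payload 4.3 kg.
Tool frame: the origin (TCP) lies midway between the tips of the shut fingers; the grasp point (between the pads) lies arm.grip_depth behind it (arm.grip_depth is the distance from the TCP to the grasp point, in m); z points along the fingers, y is the line along which they close (so a half turn about z gives the same grasp; the last joint's range is limited). The gripper opens to 85 mm and grips with 20 to 120 N. Pads are 22 mm wide; open, the fingers measure 114 mm over their backs; the gripper's body (76 mm by 85 mm) begins 54 mm behind the grasp point. The pads swing forward as they close: fully open they stand 13 mm farther back than shut.
Start: joints at [1.215, 0.377, 0.081, 1.274, 0, 1.46], TCP at [0.14, 0.558, 0.2] pointing down, gripper open.
Joint ranges: [-2.72, 2.72], [-0.84, 1.66], [-1.02, 1.22], [-1.77, 2.12], [-1.37, 1.28], [-3.14, 3.14]. Speed limits (rad/s): [2.57, 2.57, 3.14, 3.14, 3.14, 3.14].

INTERFACE

Orientations are given as a unit quaternion [w, x, y, z].
In Python, from cell import readout, eyes, arm gives the robot as it stands.
- The arm moves only by the shell command python3 -m crank 'ROWS' [FORCE]. ROWS is JSON, a list of rows, each an object with "fingers": the opening, from 0 (shut) to 1 (fully open); "travel": the shift along the tool's x, y, z in m, a list of three; "roll": the turn about the tool's z in degrees. A call has 1 to 12 rows; each row is the pose to reach, as a shift and turn from the pose commanded when the call began, along the tool's axes at that moment; what a row does not reach only later rows make up. A row lasts 1/8 s, in which the tool goes at most 62.5 mm and 10.7 degrees, less where a joint would pass 70% of its speed; a pose out of reach is approached as far as the arm can. A call with a gripper value outside its range is refused whole. The fingers move at their own pace and stop on an object; FORCE is the grip in N (left out, the last holds). Time passes only in rows, so rows that repeat a pose let the fingers close. It gives the time, the measured TCP pose, the force, the opening and the grip force at its end, in the units of the state.
- readout.observe(): the state, without advancing time (a new reading comes with each control period).
- eyes.grab_frame(name): name is "side" or "top" or "wrist"; returns a dict with "frame" (400x640x3 uint8, red, green, blue), "range_z" (400x640 float32, m along the optical axis (not along the pixel's ray), 0 where there is no reading), "fx", "fy", "cx", "cy" (pixels), "R" (3x3) and "t" (3): a world point X has camera coordinates R X + t; the wrist camera has in their place "mount" (4x4, takes a point from camera to tool coordinates, whose origin is the TCP and whose axes are the flange's). Camera axes: x right, y down, z forward; pixel columns grow to the right and rows downward; lengths in m; the calibration is good to about 2 mm. The wrist camera is an equidistant fisheye: a pixel r from the principal point sees the ray r / f radians off the axis. A picture is of the moment at which its call begins: read the wrist's pose just before it.
- arm.close_job(): hands the job in; it is judged then, once.
The state is a dict: "clock": time; "joints": joint angles; "qd": joint speeds; "effort": joint torques, N m; "tcp_pos": TCP position; "orientation": TCP orientation; "ft_force": force on the tool from outside, world axes, zero at the start; "wrist_torque": the same for the moment, N m; "gripper_width": opening from 0.0 (shut) to 1.0 (fully open); "finger_force": force on a finger pad.
Only numpy, scipy, OpenCV 4.12 (cv2) and the standard library are available. Lean on these libraries where they do the work, as an engineer would, in place of code of your own. Each camera call takes 0.05 s, during which the arm holds its last target. There are 200 camera calls.

TASK

Tip the four chocolate chunks off the little white dosing tray into the cup of the grinder and set the empty tray back down flat on the sideboard or on the bun tray. Then drop the orange lid through the slots of the grinder's collar and turn it clockwise only half-way, until the white lines on the lid point at the white lines on the collar; do not let it reach the lock at the red lines, since that clicks the starter switch. Finish while still gripping the lid there, fully down in the collar, and leave the jam jars and buns alone.

Things in the scene. Friction and masses are not known exactly. Their poses are not given: they have to be found in the camera images.
- grinder: Small electric grinder, fixed: black motor foot 116 mm wide, steel cup, black collar, 114 mm high. Origin: centre of its underside, z up, z is the axis of cup and lid. Cup: inside radius 39 mm, floor at z = 47 mm. Turned by up to 0.4 rad either way. A blue line on the collar's top at +x and at -x marks the two slots: the lid goes in with its white lines at the blue ones.
- mouth (a point): Centre of the collar's top face, z = 114 mm on the grinder's axis, axes as the grinder's. The collar is 6 mm thick, outside radius 52 mm, with a round mouth of radius 30 mm and two straight slots 20 mm wide, out to radius 37.5 mm, at +x and -x. Below it, stops let the lid turn at most 7 degrees anticlockwise of blue.
- half_mark: The pair of white half-way lines on the collar's top, 35 degrees clockwise (seen from above) of the blue lines. Origin: centre of the grinder's underside; x axis along the diameter through the two white lines. A pair of red lines 77 degrees clockwise of blue marks the lock.
- interlock (a joint): Spring starter switch under the collar; a lug of the lid meets it after about 70 degrees of clockwise turn from blue. 0 free, clicks at 0.002 m (about 2.5 N), 0.005 m fully in.
- lid: Orange bayonet lid, 84 mm wide, 50 mm high, 70 to 140 g, upright on its plug on the sideboard. Origin: centre of the plug's underside, z up. Plug radius 28 mm, z 0 to 18 mm, two lugs 15 mm wide out to radius 35 mm at +x and -x. Cap radius 42 mm, z 18 to 25 mm. Grip bar 54 mm along x, 14 mm wide, z 25 to 50 mm: grasp across y. White lines on the cap along x; both ends alike.
- lid_grip (a point): Middle of the lid's grip bar, on its axis, 46 mm above the lid's origin and 21 mm above the cap; axes as the lid's. Fully down, the cap lies on the collar, the lid's origin 96 mm and this point 142 mm above the grinder's origin; the lugs then turn below the collar with 2 mm of play up and down.
- dosing_tray: White channel-shaped tray with dark wooden handle, 70 to 120 g, on the bun tray, whose top is 5 mm above the sideboard. Origin: centre of the channel's underside, z up. Channel 80 mm long (x), 46 mm wide, floor 3 mm, walls 3 mm thick, 18 mm high, open at -x (lip at x = -40 mm). Slippery: chunks slide when the lip is tipped down 15 to 20 degrees; about 30 degrees empties it.
- tray_grip (a point): Grasp point in the tray's handle, at x = 62 mm, y = 0, z = 26 mm of the tray, axes as the tray's. The handle is a bar along x from x = 40 to 85 mm, 14 mm wide in y (grasp across y), z = 12 to 36 mm.
- chunk_1: Brown chocolate chunk, 17x14x13 mm, 12 g, loose on the dosing tray; origin at the centre of its underside.
- chunk_2: Brown chocolate chunk, 17x14x13 mm, 12 g, loose on the dosing tray; origin at the centre of its underside.
- chunk_3: Brown chocolate chunk, 17x14x13 mm, 12 g, loose on the dosing tray; origin at the centre of its underside.
- chunk_4: Brown chocolate chunk, 17x14x13 mm, 12 g, loose on the dosing tray; origin at the centre of its underside.
- jam_jar_1: glass jam jar with pale lid, 60x60x70 mm; bystander, stands loose behind the work; origin at the centre of its underside.
- jam_jar_2: glass jam jar with dark blue lid, 60x60x70 mm; bystander, stands loose behind the work; origin at the centre of its underside.
- brioche_bun_7: brioche bun on the far end of the bun tray, 64x64x50 mm; bystander, stands loose behind the work; origin at the centre of its underside.
- brioche_bun_8: brioche bun on the far end of the bun tray, 66x66x44 mm; bystander, stands loose behind the work; origin at the centre of its underside.

How it is judged:
By the outcome, as a careful person would: the job done as asked, in the order asked, and still so for the second after the job is handed in, while the arm keeps its last pose, push and grip.
It also fails if it takes over 72 s, if anything falls off the work surface, if the arm or the gripper's body presses on something with over 40 N, if the wrist force passes 120 N, or if a joint passes its speed limit or range.

## Working session

There is one attempt and no reset: what is moved stays moved. The work goes in short steps, Python scripts to look and compute and a shell command to move; the robot and the scene stay as the last step left them, time stands still between calls to the robot, and variables do not carry over. Pictures are saved under pics/ and viewed, at most 10 in all, crops included, and the job is handed in when it is done.

```bash
mkdir -p pics; ls
python3 - <<'E'
from cell import readout, eyes, arm
import cv2,numpy as np
print(readout.observe(), arm.grip_depth)
for n in ("top","side"):
    f=eyes.grab_frame(n); cv2.imwrite(f"pics/{n}0.png",cv2.cvtColor(f["frame"],cv2.COLOR_RGB2BGR)); np.savez(f"{n}0.npz",**f)
    print(n,f["fx"],f["fy"],f["cx"],f["cy"],f["R"],f["t"])
E
```

```text
pics
{'clock': 0.0, 'joints': array([ 1.21467880e+00,  3.78080442e-01,  7.96763981e-02,  1.27441333e+00,
       -1.09972842e-07,  1.46048567e+00]), 'qd': array([-4.02014274e-05,  1.75479919e-04,  6.02427096e-05, -1.05536232e-03,
       -1.00103420e-03,  2.10159063e-03]), 'effort': array([ 3.06589653e-03, -4.63599193e+01,  2.69878042e+01,  2.05876323e-02,
        2.46849013e-04,  7.45444964e-06]), 'tcp_pos': array([0.13967384, 0.55705436, 0.19877058]), 'orientation': array([-2.33484804e-04,  1.22594187e-01,  9.92456369e-01, -9.83181914e-04]), 'ft_force': array([0.02963215, 0.32196146, 0.23666959]), 'wrist_torque': array([ 0.01577136, -0.02538054, -0.02423621]), 'finger_force': 0.0, 'gripper_width': 1.0002417752498278} 0.0187
top 500.79282719177854 500.79282719177854 319.1771866068332 200.4355879968972 [[ 0.00875666 -0.9999379   0.00689368]
 [-0.98375152 -0.00985079 -0.1792649 ]
 [ 0.17932168 -0.0052119  -0.98377669]] [0.04846717 0.6047464  1.26293245]
side 372.5181991645878 372.5181991645878 319.6039250830509 206.5410476420832 [[ 0.99034304 -0.13862549 -0.0019055 ]
 [-0.08606423 -0.60395293 -0.79235965]
 [ 0.10869041  0.78487186 -0.61005127]] [-0.57981422  0.14462316  1.02185393]
```

View pics/top0.png

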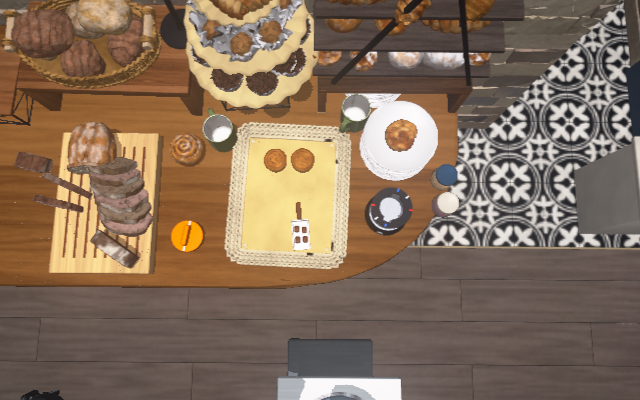

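View pics/side0.png

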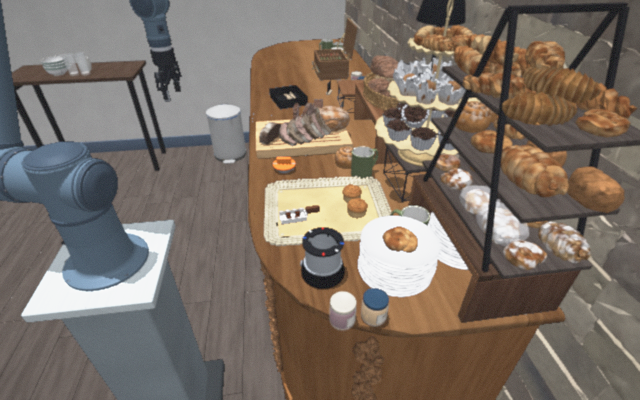

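The top view shows the grinder at (390,211), lid at (187,236), and dosing tray at (300,235) with its handle pointing up to (298,208). The jars are at (445,178) and (446,204), and the buns at (275,160) and (302,160).

```bash
cat > h.py <<'E'
import numpy as np,cv2
from cell import readout, eyes, arm
def top(n="top0"): return dict(np.load(n+".npz"))
def px2w(f,u,v,z):
    d=f["R"].T@np.array([(u-f["cx"])/f["fx"],(v-f["cy"])/f["fy"],1]); c=-f["R"].T@f["t"]
    return c+d*(z-c[2])/d[2]
def w2px(f,X):
    p=f["R"]@np.asarray(X,float)+f["t"]; return p[0]/p[2]*f["fx"]+f["cx"],p[1]/p[2]*f["fy"]+f["cy"]
E
python3 - <<'E'
from h import *
f=top(); im=cv2.cvtColor(f["frame"],cv2.COLOR_RGB2BGR)
cs=[]
for (u,v) in ((390,208),(187,236),(300,226)):
    c=im[v-30:v+30,u-30:u+30]; cs.append(cv2.resize(c,(264,264)if 0 else (260,260),interpolation=cv2.INTER_CUBIC)); 
    c=f["range_z"][v-30:v+30,u-30:u+30]
cv2.imwrite("pics/crops.png",cv2.resize(np.hstack(cs),(780,260)))
# point cloud
vv,uu=np.mgrid[0:400,0:640]; Z=f["range_z"]
P=np.stack([(uu-f["cx"])/f["fx"]*Z,(vv-f["cy"])/f["fy"]*Z,Z],-1)-f["t"]; W=P@f["R"]
np.save("W.npy",W)
for n,(u,v) in dict(col=(390,208),lid=(187,236),tray=(300,226)).items():
    w=W[v-30:v+30,u-30:u+30].reshape(-1,3); print(n,np.round(np.percentile(w[:,2],[2,20,50,80,95,99]),3))
hsv=cv2.cvtColor(f["frame"],cv2.COLOR_RGB2HSV)
m=(hsv[...,0]<22)&(hsv[...,0]>6)&(hsv[...,1]>220)&(hsv[...,2]>180); m[:,:150]=0;m[:,230:]=0;m[:200]=0
w=W[m]; print("lid",m.sum(),w.min(0),w.max(0)); cap=w[(w[:,2]>.015)&(w[:,2]<.032)]; print(cap.mean(0),len(cap))
for z,n in((.025,0),):
    (u,v),r=cv2.minEnclosingCircle(np.argwhere(m)[:,::-1].astype(np.float32)); print(u,v,r,px2w(f,u,v,.025))
w=W[170:250,350:430].reshape(-1,3); c=w[(w[:,2]>.104)&(w[:,2]<.125)]
print("col",len(c)); (x,y),r=cv2.minEnclosingCircle(c[:,:2].astype(np.float32)); print(x,y,r,c.mean(0),np.median(c[:,2]))
E
```

```text
col [-0.006 -0.002  0.006  0.111  0.116  0.118]
lid [-0.006 -0.002  0.001  0.021  0.029  0.051]
tray [-0.001  0.002  0.005  0.008  0.022  0.04 ]
lid 707 [ 0.36802462  0.06100367 -0.00429447] [0.55686262 0.45393467 1.35051919]
[0.51055123 0.40312802 0.02468426] 595
186.80435180664062 235.96640014648438 15.986756324768066 [0.51037402 0.40409415 0.025     ]
col 893
0.6044549942016602 -0.14168982207775116 0.08120539039373398 [ 0.58255343 -0.12872877  0.11344524] 0.11344995438664292
```

View pics/crops.png

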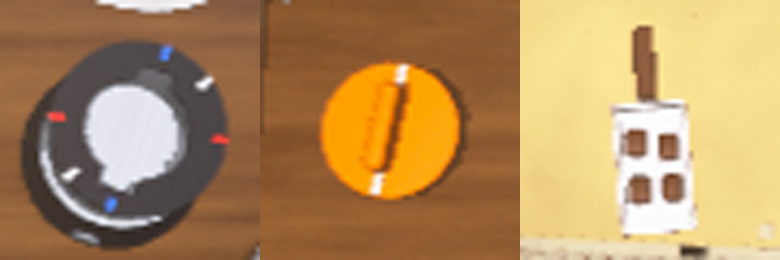

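Collar marks in the crop: blue (166,54)/(111,204), white (205,83)/(70,174), red (220,139)/(57,117). The lid's white lines are at (401,72)/(376,183). The handle runs from (643,27) to (650,100). The channel corners are (612,108), (688,102), (692,236) and (625,233).

Run:
```python
from h import *
f=top(); W=np.load("W.npy")
def c(x,y,k,z):
    u0,v0=[(360,178),(157,206),(270,196)][k]; return px2w(f,u0+(x-260*k+.5)/4.3333-.5,v0+(y+.5)/4.3333-.5,z)
for n,p in dict(blue=((166,54),(111,204)),white=((205,83),(70,174)),red=((220,139),(57,117))).items():
    a,b=c(*p[0],0,.114),c(*p[1],0,.114); d=a-b; print(n,((a+b)/2).round(4),np.degrees(np.arctan2(d[1],d[0])).round(1))
a,b=c(401,72,1,.025),c(376,183,1,.025); d=a-b; print("lid",((a+b)/2).round(4),np.degrees(np.arctan2(d[1],d[0])).round(1))
a,b=c(643,27,2,.041),c(650,100,2,.041); print("handle",a,b)
for q in((612,108),(688,102)): print("back",c(*q,2,.023))
for q in((692,236),(625,233)): print("front",c(*q,2,.02))
w=W[200:222,285:315].reshape(-1,3); h=w[(w[:,2]>.03)&(w[:,2]<.05)]; print("h",len(h),h.mean(0),h.min(0),h.max(0), np.linalg.svd(h[:,:2]-h[:,:2].mean(0))[2][0])
```

```text
blue [ 0.5778 -0.1272  0.114 ] -20.7
white [ 0.5779 -0.1267  0.114 ] -55.6
red [ 0.5781 -0.1271  0.114 ] -97.2
lid [0.513  0.4056 0.025 ] -9.5
handle [0.60235114 0.11027439 0.041     ] [0.55721974 0.1052735  0.041     ]
back [0.55460747 0.12924503 0.023     ]
back [0.55880221 0.08240334 0.023     ]
front [0.47645704 0.07895879 0.02      ]
front [0.47790819 0.11998633 0.02      ]
h 88 [0.58041444 0.10865119 0.03932567] [0.55947039 0.10158391 0.03388865] [0.60228152 0.11563582 0.04718   ] [-0.9950325 -0.0995506]
```

```bash
cat >> h.py <<'E'
from scipy.spatial.transform import Rotation as Ro
def pose():
    s=readout.observe(); q=s["orientation"]; R=Ro.from_quat([q[1],q[2],q[3],q[0]]).as_matrix(); return s,R
def go(x,y,z,yaw):
    "yaw = wanted heading (deg) of tool x; modulo 180"
    s,R=pose(); d=R.T@(np.array([x,y,z])-s["tcp_pos"]); now=np.degrees(np.arctan2(R[1,0],R[0,0]))
    r=(now-yaw+90)%180-90
    print("t",round(s["clock"],2),"tcp",s["tcp_pos"].round(4),"yaw",now.round(2),"j",s["joints"].round(2),"w",round(s["gripper_width"],3),"F",s["ft_force"].round(2),"M",s["wrist_torque"].round(3),"ff",round(s["finger_force"],1))
    print("  zdir",R[:,2].round(3),"travel",d.round(4),"roll",r.round(2))
E
python3 -c "
from h import *
go(.5795,.1085,.15,5.7)"
```

```text
t 0.1 tcp [0.1397 0.5571 0.1988] yaw 165.91 j [ 1.21  0.38  0.08  1.27 -0.    1.46] w 0.997 F [ 0.57 -0.44 -0.53] M [ 0.019  0.025 -0.007] ff 0.0
  zdir [-0.001 -0.002 -1.   ] travel [-0.5358 -0.328   0.0493] roll -19.79
```

```bash
python3 -m crank '[{"fingers":0.5,"travel":[-0.5358,-0.328,0.05],"roll":-19.8},{"fingers":0.5,"travel":[-0.5358,-0.328,0.05],"roll":-19.8},{"fingers":0.5,"travel":[-0.5358,-0.328,0.05],"roll":-19.8},{"fingers":0.5,"travel":[-0.5358,-0.328,0.05],"roll":-19.8},{"fingers":0.5,"travel":[-0.5358,-0.328,0.05],"roll":-19.8},{"fingers":0.5,"travel":[-0.5358,-0.328,0.05],"roll":-19.8},{"fingers":0.5,"travel":[-0.5358,-0.328,0.05],"roll":-19.8},{"fingers":0.5,"travel":[-0.5358,-0.328,0.05],"roll":-19.8},{"fingers":0.5,"travel":[-0.5358,-0.328,0.05],"roll":-19.8},{"fingers":0.5,"travel":[-0.5358,-0.328,0.05],"roll":-19.8},{"fingers":0.5,"travel":[-0.5358,-0.328,0.05],"roll":-19.8},{"fingers":0.5,"travel":[-0.5358,-0.328,0.05],"roll":-19.8}]' 20 | tail -c 600
python3 - <<'E'
from h import *
go(.5795,.1085,.015,5.7)
f=eyes.grab_frame("wrist"); cv2.imwrite("pics/wr1.png",cv2.cvtColor(f["frame"],cv2.COLOR_RGB2BGR)); print(f["fx"],f["cx"],f["cy"],f["mount"])
E
```

```text
clock: 1.6
tcp_pos: [0.5793, 0.1089, 0.149]
orientation: [-0.001, -0.049, 0.999, 0.0]
ft_force: [0.0, -0.2, -0.3]
gripper_width: 0.5
finger_force: 0.0
t 1.6 tcp [0.5793 0.1089 0.149 ] yaw -174.35 j [ 0.08  0.43  0.02  1.17  0.   -0.02] w 0.5 F [ 0.02 -0.16 -0.33] M [0.009 0.008 0.007] ff 0.0
  zdir [-0.002  0.    -1.   ] travel [-0.0003 -0.0005  0.134 ] roll -0.05
309.70691628693146 319.1891462236302 201.19809787534425 [[ 4.66452558e-04 -9.46716649e-01 -3.22067335e-01  8.25769931e-02]
 [ 9.99999891e-01  4.37126192e-04  1.63375348e-04 -1.10252746e-03]
 [-1.38860942e-05 -3.22067376e-01  9.46716750e-01 -1.74766033e-01]
 [ 0.00000000e+00  0.00000000e+00  0.00000000e+00  1.00000000e+00]]
```

View pics/wr1.png

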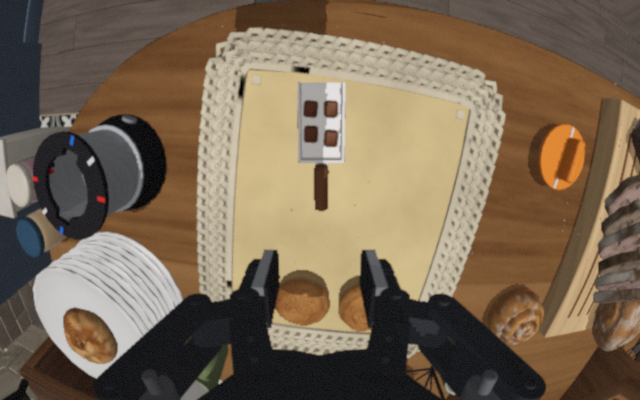

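The handle sits at (321,188), exactly under the projected TCP. The tray is aligned, and the buns at (302,300) and (365,303) are clear. I'll descend and grip.

```bash
python3 -m crank '[{"fingers":0.5,"travel":[-0.001,-0.0005,0.06],"roll":0},{"fingers":0.5,"travel":[-0.001,-0.0005,0.11],"roll":0},{"fingers":0.5,"travel":[-0.001,-0.0005,0.134],"roll":0},{"fingers":0.5,"travel":[-0.001,-0.0005,0.134],"roll":0},{"fingers":0.1,"travel":[-0.001,-0.0005,0.134],"roll":0},{"fingers":0.1,"travel":[-0.001,-0.0005,0.134],"roll":0},{"fingers":0.1,"travel":[-0.001,-0.0005,0.134],"roll":0},{"fingers":0.1,"travel":[-0.001,-0.0005,0.134],"roll":0},{"fingers":0.1,"travel":[-0.001,-0.0005,0.134],"roll":0}]' 40 | tail -c 200
python3 -c "
from h import *
go(.5795,.1085,.034,5.7)"
```

```text
clock: 2.78
tcp_pos: [0.581, 0.1088, 0.0159]
orientation: [0.0, -0.05, 0.999, 0.0]
ft_force: [1.2, -0.2, -1.1]
gripper_width: 0.098
finger_force: 0.0
t 2.77 tcp [0.581  0.1088 0.0159] yaw -174.29 j [ 0.08  0.52 -0.19  0.86  0.   -0.02] w 0.098 F [ 1.24 -0.16 -1.11] M [ 0.022  0.033 -0.024] ff 0.0
  zdir [ 0.  0. -1.] travel [ 0.0015 -0.0001 -0.0181] roll 0.01
```

```bash
python3 -m crank '[{"fingers":0,"travel":[0,0,0],"roll":0},{"fingers":0,"travel":[0,0,0],"roll":0},{"fingers":0,"travel":[0,0,0],"roll":0}]' 40 | tail -c 60
python3 - <<'E'
from h import *
go(.5795,.1085,.034,5.7)
f=eyes.grab_frame("wrist"); cv2.imwrite("pics/wr2.png",cv2.cvtColor(f["frame"],cv2.COLOR_RGB2BGR)[60:400,150:490])
E
```

```text
rce: [0.0, 0.2, 0.1]
gripper_width: 0.002
finger_force: 0.0
t 3.15 tcp [0.5808 0.1088 0.0156] yaw -174.29 j [ 0.08  0.52 -0.19  0.86  0.   -0.02] w 0.002 F [0.01 0.23 0.09] M [0.017 0.044 0.001] ff 0.0
  zdir [-0.  0. -1.] travel [ 0.0013 -0.0002 -0.0184] roll 0.01
```

View pics/wr2.png

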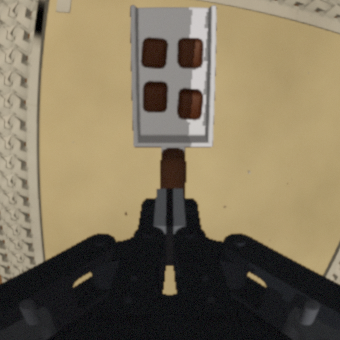

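The fingers shut with nothing between them, and the handle ends just in front of the tips at crop (172,190). I'll check the tray's position from the top camera.

Run:
```python
from h import *
f=eyes.grab_frame("top"); np.savez("top1.npz",**f); im=cv2.cvtColor(f["frame"],cv2.COLOR_RGB2BGR)
g=eyes.grab_frame("side"); s=cv2.cvtColor(g["frame"],cv2.COLOR_RGB2BGR)
a=cv2.resize(im[170:270,240:340],(400,400),interpolation=cv2.INTER_CUBIC)
b=cv2.resize(s[170:245,255:330],(400,400),interpolation=cv2.INTER_CUBIC)
cv2.imwrite("pics/c2.png",np.hstack([a,b]))
```

```text
(no output)
```

View pics/c2.png

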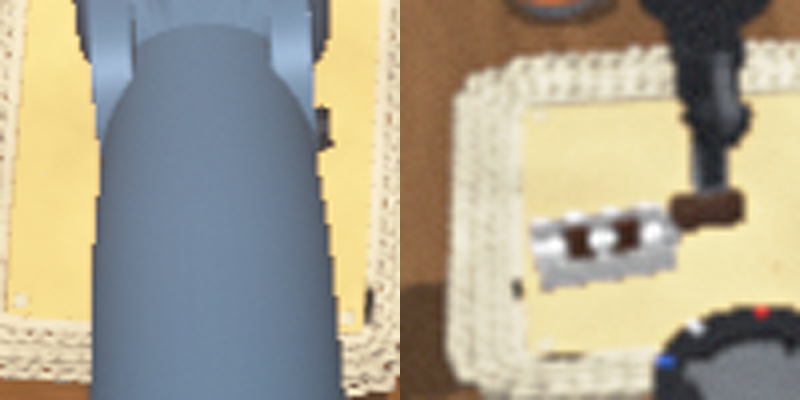

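Run:
```python
from h import *
f=eyes.grab_frame("wrist"); s,R=pose(); np.savez("wr.npz",**f)
def tool(u,v):
    z=f["range_z"][v,u]; dx,dy=u-f["cx"],v-f["cy"]; r=np.hypot(dx,dy); th=r/f["fx"]; k=np.tan(th)/r*z
    p=f["mount"]@[dx*k,dy*k,z,1]; return p[:3]
for v in range(200,300,6):
    p=tool(322,v); q=tool(312,v); print(v,p.round(4),(R@p+s["tcp_pos"]).round(4), q.round(4), f["frame"][v,322])
```

```text
200 [ 0.0257  0.0005 -0.0054] [0.5552 0.1068 0.021 ] [ 0.0254 -0.0052 -0.0047] [95 91 90]
206 [ 0.0226  0.0005 -0.0071] [0.5583 0.1071 0.0228] [ 0.0232 -0.0052 -0.0087] [134 131 130]
212 [ 0.0218  0.0005 -0.0146] [0.5591 0.1072 0.0302] [ 0.0211 -0.0051 -0.0129] [41 27 16]
218 [ 0.0216  0.0004 -0.0232] [0.5593 0.1071 0.0388] [ 0.0207 -0.0049 -0.0208] [46 27 16]
224 [ 0.0191  0.0004 -0.0254] [0.5618 0.1073 0.041 ] [ 0.0189 -0.0049 -0.0247] [57 33 23]
230 [ 0.0155  0.0004 -0.0249] [0.5654 0.1077 0.0406] [ 0.0153 -0.0049 -0.0244] [60 40 28]
236 [ 0.0124  0.0004 -0.0259] [0.5684 0.108  0.0415] [ 0.0116 -0.0049 -0.0242] [59 37 25]
242 [ 0.0089  0.0004 -0.026 ] [0.5719 0.1084 0.0417] [ 0.0077 -0.005  -0.0235] [60 38 26]
248 [ 0.0053  0.0004 -0.0261] [0.5755 0.1088 0.0417] [ 0.0045 -0.005  -0.0244] [47 35 30]
254 [ 0.0107  0.0003 -0.0427] [0.5702 0.1081 0.0584] [ 0.0101 -0.0046 -0.0416] [37 38 40]
260 [ 0.0096  0.0003 -0.0467] [0.5712 0.1081 0.0624] [ 0.0105 -0.0044 -0.0482] [37 41 40]
266 [ 0.0113  0.0002 -0.055 ] [0.5696 0.1079 0.0707] [ 0.0108 -0.0043 -0.0543] [36 34 35]
272 [ 0.0104  0.0002 -0.0587] [0.5705 0.108  0.0744] [ 0.0103 -0.0042 -0.0586] [32 36 33]
278 [ 0.011   0.0001 -0.0646] [0.5699 0.1079 0.0803] [ 0.0104 -0.0041 -0.0636] [28 27 26]
284 [ 0.0108  0.0001 -0.0688] [0.5701 0.1078 0.0845] [ 0.01   -0.004  -0.0677] [33 27 33]
290 [ 0.0088  0.0001 -0.0702] [0.5721 0.108  0.0859] [ 0.0114 -0.0039 -0.074 ] [42 41 45]
296 [ 0.005   0.0001 -0.0693] [0.5758 0.1084 0.085 ] [ 0.0119 -0.0038 -0.0787] [30 29 31]
```

Depth shows the real finger tips end about 40 mm short of the reported TCP, hovering above the handle. I'll open and lower further, carefully.

```bash
python3 -m crank '[{"fingers":0.4,"travel":[0,0,0],"roll":0},{"fingers":0.4,"travel":[0,0,0],"roll":0},{"fingers":0.4,"travel":[0,0,0],"roll":0},{"fingers":0.4,"travel":[0,0,0.02],"roll":0},{"fingers":0.4,"travel":[0,0,0.02],"roll":0}]' 40 | tail -c 150
python3 - <<'E'
from h import *
go(.58,.1085,-.02,5.7)
f=eyes.grab_frame("wrist"); s,R=pose()
vv,uu=np.mgrid[0:400,0:640]; dx,dy=uu-f["cx"],vv-f["cy"]; r=np.hypot(dx,dy)+1e-9; k=np.tan(r/f["fx"])/r*f["range_z"]
P=np.stack([dx*k,dy*k,f["range_z"],np.ones_like(k)],-1)@f["mount"].T
fr=f["frame"].astype(int); 
m=(abs(P[...,1])<.035)&(abs(P[...,0])<.02)&(P[...,2]>-.09)&(P[...,2]<-.0)&(fr.max(-1)<75)&(fr.max(-1)-fr.min(-1)<12)&(f["range_z"]>0)
q=P[m][:,:3]; 
for sgn in(-1,1):
    a=q[q[:,1]*sgn>.008]; o=np.argsort(-a[:,2])[:12]; print(len(a)); print(a[o].round(4)[:6])
cv2.imwrite("pics/wr3.png",cv2.cvtColor(f["frame"],cv2.COLOR_RGB2BGR)[100:340,200:440])
E
```

```text
3.98
tcp_pos: [0.5792, 0.1087, -0.0056]
orientation: [-0.002, -0.05, 0.999, -0.0]
ft_force: [-0.4, -0.5, -0.3]
gripper_width: 0.398
finger_force: 0.0
t 3.98 tcp [ 0.5792  0.1087 -0.0056] yaw -174.28 j [ 0.08  0.55 -0.21  0.82  0.   -0.02] w 0.398 F [-0.44 -0.52 -0.34] M [-0.045  0.044 -0.011] ff 0.0
  zdir [-0.003 -0.    -1.   ] travel [-0.0008 -0.0003  0.0144] roll 0.02
2189
[[ 0.0097 -0.0233 -0.0371]
 [ 0.0101 -0.0227 -0.0377]
 [ 0.0103 -0.0222 -0.0382]
 [ 0.0103 -0.0237 -0.0382]
 [ 0.0098 -0.0197 -0.0382]
 [ 0.0077 -0.0182 -0.0384]]
2401
[[ 0.0103  0.0168 -0.038 ]
 [ 0.0092  0.0164 -0.038 ]
 [ 0.0106  0.0173 -0.0385]
 [ 0.0106  0.0177 -0.0386]
 [ 0.0102  0.0172 -0.0389]
 [ 0.0103  0.0177 -0.0391]]
```

View pics/wr3.png

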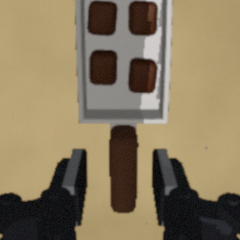

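Tips are now straddling the handle at about z = 0.033 (crop tips at (78,150) and (160,150)). I'll lower 18 mm more and grip.

```bash
python3 -m crank '[{"fingers":0.4,"travel":[0,0,0.01],"roll":0},{"fingers":0.4,"travel":[0,0,0.018],"roll":0},{"fingers":0.4,"travel":[0,0,0.018],"roll":0},{"fingers":0,"travel":[0,0,0.018],"roll":0},{"fingers":0,"travel":[0,0,0.018],"roll":0},{"fingers":0,"travel":[0,0,0.018],"roll":0},{"fingers":0,"travel":[0,0,0.018],"roll":0},{"fingers":0,"travel":[0,0,0.018],"roll":0}]' 50 | tail -c 150
python3 -c "
from h import *
go(.5795,.1085,.034,5.7)"
```

```text
ock: 5.03
tcp_pos: [0.5811, 0.1089, -0.0221]
orientation: [0.0, -0.05, 0.999, 0.0]
ft_force: [-0.1, 0.5, 1.0]
gripper_width: 0.156
finger_force: 51.7
t 5.03 tcp [ 0.5811  0.1089 -0.0221] yaw -174.28 j [ 0.08  0.56 -0.23  0.78  0.   -0.02] w 0.156 F [-0.07  0.54  0.97] M [ 0.065 -0.012  0.007] ff 51.7
  zdir [ 0.001  0.    -1.   ] travel [ 0.0016 -0.0002 -0.0561] roll 0.02
```

```bash
cat >> h.py <<'E'
def wristP():
    s,R=pose(); f=eyes.grab_frame("wrist"); vv,uu=np.mgrid[0:400,0:640]; dx,dy=uu-f["cx"],vv-f["cy"]; r=np.hypot(dx,dy)+1e-9; k=np.tan(r/f["fx"])/r*f["range_z"]
    return f,np.stack([dx*k,dy*k,f["range_z"],np.ones_like(k)],-1)@f["mount"].T,s,R
def tilt(xlo=.028,xhi=.10):
    "lip-down angle of the tray in the tool frame, chunks (brown) count on it"
    f,P,s,R=wristP(); fr=f["frame"].astype(int); sat=fr.max(-1)-fr.min(-1)
    m=(abs(P[...,1])<.018)&(P[...,0]>xlo)&(P[...,0]<xhi)&(P[...,2]<.06)&(P[...,2]>-.06)&(sat<25)&(f["range_z"]>0)
    p=P[m]
    for _ in range(6):
        c=np.polyfit(p[:,0],p[:,2],1); e=abs(p[:,2]-np.polyval(c,p[:,0])); p=p[e<max(.003,np.median(e)*2)]
    b=(abs(P[...,1])<.025)&(P[...,0]>.02)&(P[...,0]<.12)&(sat>20)&(fr.max(-1)<110)&(P[...,2]<.06)
    print("tilt",np.degrees(np.arctan(c[0])).round(1),"floor z at x=.06",np.polyval(c,.06).round(4),len(p),"brown px",b.sum())
    return f,P
E
python3 -m crank '[{"fingers":0,"travel":[0,0,-0.01],"roll":0},{"fingers":0,"travel":[0,0,-0.02],"roll":0},{"fingers":0,"travel":[0,0,-0.02],"roll":0},{"fingers":0,"travel":[0,0,-0.02],"roll":0}]' 50 | tail -c 60
python3 -c "
from h import *
tilt()
go(.5795,.1085,.034,5.7)"
python3 -m crank '[{"fingers":0,"travel":[0,0,0],"roll":0},{"fingers":0,"travel":[0,0,0],"roll":0}]' 20 | tail -c 60
python3 -c "
from h import *
tilt()
go(.5795,.1085,.034,5.7)"
python3 -m crank '[{"fingers":0.156,"travel":[0,0,0],"roll":0},{"fingers":0.156,"travel":[0,0,0],"roll":0}]' 20 | tail -c 60
python3 -c "
from h import *
tilt()
go(.5795,.1085,.034,5.7)"
```

```text
: [-0.9, 0.2, -1.0]
gripper_width: 0.158
finger_force: 51.5
tilt 0.0 floor z at x=.06 -0.0305 6598 brown px 4817
t 5.58 tcp [ 0.5806  0.1088 -0.0024] yaw -174.28 j [ 0.08  0.54 -0.21  0.82  0.   -0.02] w 0.151 F [-0.17  0.3  -2.2 ] M [ 0.025 -0.023  0.047] ff 51.5
  zdir [-0.  0. -1.] travel [ 0.0012 -0.0002 -0.0364] roll 0.02
e: [0.1, 0.3, -1.3]
gripper_width: 0.154
finger_force: 51.5
tilt 0.0 floor z at x=.06 -0.0305 6595 brown px 4811
t 5.88 tcp [ 0.5806  0.1088 -0.0025] yaw -174.29 j [ 0.08  0.54 -0.21  0.82  0.   -0.02] w 0.155 F [-0.15  0.49 -1.47] M [ 0.067 -0.083 -0.038] ff 51.5
  zdir [-0.  0. -1.] travel [ 0.0012 -0.0002 -0.0365] roll 0.01
: [0.1, -0.1, -0.6]
gripper_width: 0.161
finger_force: 36.9
tilt 0.0 floor z at x=.06 -0.0305 6593 brown px 4804
t 6.17 tcp [ 0.5809  0.1089 -0.0023] yaw -174.28 j [ 0.08  0.54 -0.21  0.82  0.   -0.02] w 0.16 F [-0.22  0.15 -2.3 ] M [ 0.005 -0.022 -0.007] ff 36.9
  zdir [ 0.  0. -1.] travel [ 0.0014 -0.0002 -0.0363] roll 0.02
```

```bash
python3 -m crank '[{"fingers":0.164,"travel":[0,0,0],"roll":0},{"fingers":0.164,"travel":[0,0,0],"roll":0}]' 20 | tail -c 45
python3 -c "
from h import *
tilt()"
python3 -m crank '[{"fingers":0.17,"travel":[0,0,0],"roll":0},{"fingers":0.17,"travel":[0,0,0],"roll":0}]' 20 | tail -c 45
python3 -c "
from h import *
tilt()"
python3 -m crank '[{"fingers":0.174,"travel":[0,0,0],"roll":0},{"fingers":0.174,"travel":[0,0,0],"roll":0}]' 20 | tail -c 45
python3 -c "
from h import *
tilt()"
```

```text
-0.7]
gripper_width: 0.163
finger_force: 0.0
tilt -0.0 floor z at x=.06 -0.0106 4985 brown px 3292
 0.0]
gripper_width: 0.168
finger_force: 0.0
tilt 0.0 floor z at x=.06 -0.0107 5014 brown px 3283
-0.6]
gripper_width: 0.174
finger_force: 0.0
tilt 0.0 floor z at x=.06 -0.0108 5011 brown px 3288
```

The tray dropped flat 20 mm. I'll regrip with the minimum force and check for droop in finer steps, lifting only a little.

```bash
python3 -m crank '[{"fingers":0.2,"travel":[0,0,0.01],"roll":0},{"fingers":0.2,"travel":[0,0,0.02],"roll":0},{"fingers":0.2,"travel":[0,0,0.02],"roll":0},{"fingers":0,"travel":[0,0,0.02],"roll":0},{"fingers":0,"travel":[0,0,0.02],"roll":0},{"fingers":0,"travel":[0,0,0.02],"roll":0},{"fingers":0,"travel":[0,0,0.01],"roll":0},{"fingers":0,"travel":[0,0,0],"roll":0},{"fingers":0,"travel":[0,0,0],"roll":0}]' 20 | tail -c 45
python3 -c "
from h import *
tilt();go(.5795,.1085,.034,5.7)"
python3 -m crank '[{"fingers":0.158,"travel":[0,0,0],"roll":0},{"fingers":0.158,"travel":[0,0,0],"roll":0}]' 20 | tail -c 45
python3 -c "
from h import *
tilt()"
python3 -m crank '[{"fingers":0.16,"travel":[0,0,0],"roll":0},{"fingers":0.16,"travel":[0,0,0],"roll":0}]' 20 | tail -c 45
python3 -c "
from h import *
f,P=tilt(); cv2.imwrite('pics/wr4.png',cv2.cvtColor(f['frame'],cv2.COLOR_RGB2BGR)[60:340,180:460])"
```

```text
2.5]
gripper_width: 0.159
finger_force: 23.5
tilt 0.3 floor z at x=.06 -0.0318 6262 brown px 4337
t 8.25 tcp [ 0.5818  0.1089 -0.0013] yaw -174.28 j [ 0.08  0.54 -0.21  0.82  0.   -0.02] w 0.163 F [ 0.46 -0.15 -2.  ] M [-0.021 -0.081 -0.018] ff 23.5
  zdir [ 0.002  0.    -1.   ] travel [ 0.0023 -0.0002 -0.0353] roll 0.02
0.8]
gripper_width: 0.161
finger_force: 23.5
tilt 0.2 floor z at x=.06 -0.0317 6256 brown px 4383
2.2]
gripper_width: 0.159
finger_force: 19.0
tilt 0.3 floor z at x=.06 -0.0318 6265 brown px 4341
```

View pics/wr4.png

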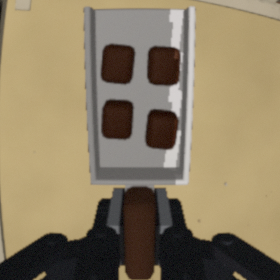

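All four chunks are still on the tray, at crop (118,63), (163,66), (117,118) and (161,129). It's gripped flat at 19 N, so I'll loosen further in fine steps.

```bash
python3 -m crank '[{"fingers":0.161,"travel":[0,0,0],"roll":0},{"fingers":0.161,"travel":[0,0,0],"roll":0}]' 20 | tail -c 25
python3 -c "
from h import *
tilt()"
python3 -m crank '[{"fingers":0.162,"travel":[0,0,0],"roll":0},{"fingers":0.162,"travel":[0,0,0],"roll":0}]' 20 | tail -c 25
python3 -c "
from h import *
tilt()"
python3 -m crank '[{"fingers":0.1625,"travel":[0,0,0],"roll":0},{"fingers":0.1625,"travel":[0,0,0],"roll":0}]' 20 | tail -c 25
python3 -c "
from h import *
tilt()"
python3 -m crank '[{"fingers":0.163,"travel":[0,0,0],"roll":0},{"fingers":0.163,"travel":[0,0,0],"roll":0}]' 20 | tail -c 25
python3 -c "
from h import *
tilt()"
```

```text
0.166
finger_force: 14.1
tilt 0.2 floor z at x=.06 -0.0318 6251 brown px 4382
 0.163
finger_force: 9.3
tilt 0.2 floor z at x=.06 -0.0318 6259 brown px 4364
 0.163
finger_force: 6.8
tilt 0.2 floor z at x=.06 -0.0318 6285 brown px 4371
 0.164
finger_force: 4.4
tilt 0.2 floor z at x=.06 -0.0318 6261 brown px 4351
```

```bash
python3 -m crank '[{"fingers":0.1634,"travel":[0,0,0],"roll":0},{"fingers":0.1634,"travel":[0,0,0],"roll":0}]' 20 | tail -c 25
python3 -c "
from h import *
tilt()"
python3 -m crank '[{"fingers":0.1636,"travel":[0,0,0],"roll":0},{"fingers":0.1636,"travel":[0,0,0],"roll":0}]' 20 | tail -c 25
python3 -c "
from h import *
tilt()"
python3 -m crank '[{"fingers":0.1637,"travel":[0,0,0],"roll":0},{"fingers":0.1637,"travel":[0,0,0],"roll":0}]' 20 | tail -c 25
python3 -c "
from h import *
tilt();go(.5795,.1085,.034,5.7)"
```

```text
0.164
finger_force: 2.4
tilt 12.1 floor z at x=.06 -0.0172 4608 brown px 3578
 0.162
finger_force: 1.5
tilt 12.2 floor z at x=.06 -0.0172 4602 brown px 3567
 0.163
finger_force: 1.0
tilt 12.1 floor z at x=.06 -0.0172 4621 brown px 3579
t 10.95 tcp [ 0.5809  0.1089 -0.0023] yaw -174.28 j [ 0.08  0.54 -0.21  0.82  0.   -0.02] w 0.165 F [ 0.42 -0.16 -0.88] M [-0.012  0.045 -0.   ] ff 1.0
  zdir [ 0.  0. -1.] travel [ 0.0014 -0.0002 -0.0363] roll 0.02
```

Drooping works: at about 2.4 N the tray pivots in the pads without slipping, and 12° was just the lip touching down. I'll flatten it against the bun tray, regrip firmly, and lift.

```bash
python3 -m crank '[{"fingers":0.1634,"travel":[0,0,0.01],"roll":0},{"fingers":0.1634,"travel":[0,0,0.02],"roll":0},{"fingers":0.1634,"travel":[0,0,0.02],"roll":0},{"fingers":0,"travel":[0,0,0.02],"roll":0},{"fingers":0,"travel":[0,0,0.02],"roll":0},{"fingers":0,"travel":[0,0,0.02],"roll":0},{"fingers":0,"travel":[0,0,0.01],"roll":0},{"fingers":0,"travel":[0,0,-0.02],"roll":0},{"fingers":0,"travel":[0,0,-0.05],"roll":0},{"fingers":0,"travel":[0,0,-0.09],"roll":0},{"fingers":0,"travel":[0,0,-0.125],"roll":0},{"fingers":0,"travel":[0,0,-0.125],"roll":0}]' 24 | tail -c 45
python3 -c "
from h import *
tilt();go(.578,-.045,.1235,-90)"
```

```text
0.9]
gripper_width: 0.162
finger_force: 24.8
tilt 0.4 floor z at x=.06 -0.032 6027 brown px 4300
t 12.5 tcp [0.5823 0.109  0.1245] yaw -174.28 j [ 0.08  0.44 -0.02  1.11  0.   -0.02] w 0.16 F [-0.14 -0.04 -0.71] M [-0.051 -0.041 -0.078] ff 24.8
  zdir [ 0.004  0.    -1.   ] travel [ 0.0197 -0.1528  0.0009] roll -84.28
```

```bash
python3 -m crank '[{"fingers":0,"travel":[0.001,-0.008,0],"roll":-5},{"fingers":0,"travel":[0.003,-0.022,0],"roll":-13},{"fingers":0,"travel":[0.005,-0.04,0],"roll":-22},{"fingers":0,"travel":[0.008,-0.06,0],"roll":-32},{"fingers":0,"travel":[0.01,-0.08,0],"roll":-42},{"fingers":0,"travel":[0.013,-0.1,0],"roll":-52},{"fingers":0,"travel":[0.015,-0.12,0],"roll":-62},{"fingers":0,"travel":[0.018,-0.137,0],"roll":-71},{"fingers":0,"travel":[0.019,-0.147,0],"roll":-79},{"fingers":0,"travel":[0.0197,-0.1528,0],"roll":-84.3},{"fingers":0,"travel":[0.0197,-0.1528,0],"roll":-84.3},{"fingers":0,"travel":[0.0197,-0.1528,0],"roll":-84.3}]' 24 | tail -c 45
python3 - <<'E'
from h import *
f,P=tilt();go(.578,-.045,.1235,-90)
s,R=pose(); W=P[...,:3]@R.T+s["tcp_pos"]
m=(abs(W[...,2]-.114)<.006)&(np.hypot(W[...,0]-.578,W[...,1]+.127)<.07)&(f["range_z"]>0)
w=W[m]; print("collar pts",len(w),w.min(0).round(4),w.max(0).round(4))
from scipy.optimize import least_squares
th=np.arctan2(w[:,1]+.127,w[:,0]-.578); ring=[]
for b in np.arange(-np.pi,np.pi,.1):
    k=w[(th>=b)&(th<b+.1)]
    if len(k)>8:
        r=np.hypot(k[:,0]-.578,k[:,1]+.127); 
        if r.max()>.045: ring.append(k[np.argsort(r)[-3]][:2])
ring=np.array(ring); q=least_squares(lambda p:np.hypot(ring[:,0]-p[0],ring[:,1]-p[1])-p[2],[.578,-.127,.052],loss="soft_l1",f_scale=.002); print("circle",q.x.round(4),len(ring))
cv2.imwrite('pics/wr5.png',cv2.cvtColor(f['frame'],cv2.COLOR_RGB2BGR))
E
```

```text
1.5]
gripper_width: 0.164
finger_force: 24.8
tilt 0.5 floor z at x=.06 -0.032 6296 brown px 3214
t 14.05 tcp [ 0.5759 -0.0447  0.1219] yaw -90.02 j [-0.19  0.42 -0.06  1.09  0.   -1.76] w 0.163 F [-0.17  0.39 -1.42] M [ 0.052 -0.033 -0.042] ff 24.8
  zdir [-0.001  0.001 -1.   ] travel [ 0.0003 -0.0021 -0.0016] roll -0.02
collar pts 10066 [ 0.5263 -0.1782  0.1081] [ 0.6301 -0.0852  0.1177]
circle [ 0.5785 -0.1268  0.0516] 50
```

View pics/wr5.png

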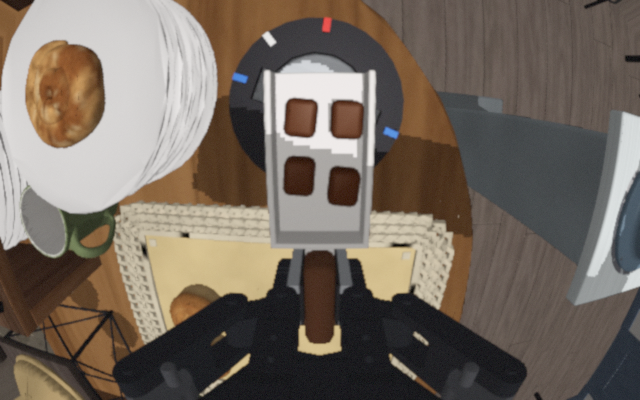

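The four chunks are at (300,117), (347,119), (298,175) and (343,186), with the lip over the mouth and the collar centre confirmed at (0.5785, −0.1268). I'll shift 2.5 mm and let it droop gradually.

```bash
python3 -m crank '[{"fingers":0.16,"travel":[0,-0.0025,-0.001],"roll":0},{"fingers":0.162,"travel":[0,-0.0025,-0.001],"roll":0},{"fingers":0.163,"travel":[0,-0.0025,-0.001],"roll":0},{"fingers":0.1631,"travel":[0,-0.0025,-0.001],"roll":0},{"fingers":0.1632,"travel":[0,-0.0025,-0.001],"roll":0}]' 20 | tail -c 45
python3 -c "
from h import *
tilt()"
python3 -m crank '[{"fingers":0.1633,"travel":[0,0,0],"roll":0}]' 20 | tail -c 45
python3 -c "
from h import *
tilt();go(.5785,-.045,.1235,-90)"
```

```text
-1.2]
gripper_width: 0.16
finger_force: 4.6
tilt 22.9 floor z at x=.06 -0.0045 3210 brown px 3158
-0.8]
gripper_width: 0.162
finger_force: 4.2
tilt 22.5 floor z at x=.06 -0.0046 4597 brown px 3040
t 14.9 tcp [ 0.579  -0.0452  0.1237] yaw -89.99 j [-0.19  0.42 -0.05  1.1   0.   -1.76] w 0.163 F [ 0.12  0.57 -1.36] M [0.101 0.013 0.018] ff 4.2
  zdir [ 0.  0. -1.] travel [-0.0002  0.0005  0.0002] roll 0.01
```

```bash
cat >> h.py <<'E'
def chunks():
    f,P=tilt(); s,R=pose(); W=P[...,:3]@R.T+s["tcp_pos"]; fr=f["frame"].astype(int)
    m=(fr[...,0]<130)&(fr[...,0]-fr[...,2]>12)&(fr[...,0]>fr[...,1]*1.25)&(f["range_z"]>0)&(np.hypot(W[...,0]-.5785,W[...,1]+.127)<.075)
    n,l,st,c=cv2.connectedComponentsWithStats(m.astype(np.uint8))
    for i in range(1,n):
        if st[i,4]>40: print("  blob",st[i,4],c[i].round(),np.median(W[l==i],0).round(3), "tool",np.median(P[l==i],0)[:3].round(3))
E
python3 -c "
from h import *
chunks()"
python3 -m crank '[{"fingers":0.1634,"travel":[0,0,0],"roll":0},{"fingers":0.1635,"travel":[0,0,0],"roll":0}]' 20 | tail -c 45
python3 -c "
from h import *
chunks()"
```

```text
tilt 22.7 floor z at x=.06 -0.0045 5179 brown px 2572
  blob 444 [306.  74.] [ 0.588 -0.145  0.107] tool [ 0.1   -0.009  0.016]
  blob 536 [335.  79.] [ 0.57  -0.142  0.11 ] tool [0.097 0.009 0.014]
  blob 707 [302. 112.] [ 0.589 -0.123  0.134] tool [ 0.078 -0.01  -0.01 ]
  blob 725 [339. 121.] [ 0.569 -0.118  0.136] tool [ 0.073  0.01  -0.012]
  blob 1063 [319. 268.] [ 0.58  -0.059  0.183] tool [ 0.014 -0.001 -0.059]
 -0.5]
gripper_width: 0.16
finger_force: 3.0
tilt 22.7 floor z at x=.06 -0.0045 6648 brown px 213
  blob 235 [308.  64.] [ 0.588 -0.156  0.064] tool [ 0.111 -0.009  0.06 ]
  blob 337 [351.  76.] [ 0.556 -0.148  0.06 ] tool [0.102 0.023 0.063]
  blob 92 [305. 100.] [ 0.59  -0.129  0.06 ] tool [ 0.084 -0.011  0.063]
  blob 1071 [319. 268.] [ 0.58  -0.059  0.183] tool [ 0.014 -0.001 -0.059]
```

The chunks have slid into the cup, with tops at z = 0.060. I'll firm the grip, raise, back off toward the bun tray, and count them in the cup.

```bash
python3 -m crank '[{"fingers":0,"travel":[0,0,0],"roll":0},{"fingers":0,"travel":[0,0,0],"roll":0},{"fingers":0,"travel":[0,0,-0.04],"roll":0},{"fingers":0,"travel":[-0.03,0,-0.07],"roll":0},{"fingers":0,"travel":[-0.06,0,-0.07],"roll":0},{"fingers":0,"travel":[-0.06,0,-0.07],"roll":0}]' 24 | tail -c 45
python3 -c "
from h import *
chunks(); go(.58,.109,.1,5.7)"
```

```text
1.1]
gripper_width: 0.159
finger_force: 26.0
tilt 22.8 floor z at x=.06 -0.0045 6649 brown px 138
  blob 162 [312.  13.] [ 0.587 -0.156  0.064] tool [ 0.172 -0.007  0.13 ]
  blob 190 [344.  22.] [ 0.556 -0.148  0.06 ] tool [0.163 0.024 0.134]
  blob 161 [308.  44.] [ 0.591 -0.126  0.06 ] tool [ 0.141 -0.011  0.134]
  blob 1511 [314.  83.] [ 0.596 -0.086 -0.   ] tool [ 0.101 -0.017  0.194]
  blob 151 [337.  47.] [ 0.562 -0.122  0.061] tool [0.137 0.017 0.133]
t 16.05 tcp [0.5789 0.0154 0.1938] yaw -89.89 j [-0.08  0.39  0.08  1.26 -0.   -1.66] w 0.161 F [-0.27 -0.07 -0.97] M [ 0.018 -0.022  0.031] ff 26.0
  zdir [ 0. -0. -1.] travel [-0.0936 -0.0013  0.0937] roll 84.41
```

All four chunks are in the cup. Next I'll take the empty tray back to its old spot.

```bash
python3 -m crank '[{"fingers":0,"travel":[-0.03,0,0],"roll":10.5},{"fingers":0,"travel":[-0.06,0,0.02],"roll":21},{"fingers":0,"travel":[-0.0936,-0.001,0.04],"roll":31.5},{"fingers":0,"travel":[-0.0936,-0.001,0.07],"roll":42},{"fingers":0,"travel":[-0.0936,-0.001,0.1],"roll":52.5},{"fingers":0,"travel":[-0.0936,-0.001,0.13],"roll":63},{"fingers":0,"travel":[-0.0936,-0.001,0.145],"roll":73.5},{"fingers":0,"travel":[-0.0936,-0.001,0.145],"roll":84},{"fingers":0,"travel":[-0.0936,-0.001,0.145],"roll":84.4},{"fingers":0.162,"travel":[-0.0936,-0.001,0.155],"roll":84.4},{"fingers":0.1625,"travel":[-0.0936,-0.001,0.165],"roll":84.4}]' 24 | tail -c 45
python3 -c "
from h import *
tilt(); go(.581,.109,-.021,5.7)"
```

```text
-0.7]
gripper_width: 0.162
finger_force: 7.9
tilt 22.7 floor z at x=.06 -0.0039 6390 brown px 268
t 17.48 tcp [0.5788 0.1082 0.0265] yaw -174.33 j [ 0.08  0.51 -0.18  0.89  0.   -0.02] w 0.164 F [-0.47  0.09 -2.32] M [-0.015 -0.031  0.018] ff 7.9
  zdir [-0.002 -0.    -1.   ] travel [-0.0024  0.0006  0.0475] roll -0.03
```

```bash
python3 -m crank '[{"fingers":0.1628,"travel":[-0.001,0,0.012],"roll":0},{"fingers":0.1628,"travel":[-0.001,0,0.022],"roll":0},{"fingers":0.163,"travel":[-0.001,0,0.032],"roll":0},{"fingers":0.163,"travel":[-0.001,0,0.04],"roll":0},{"fingers":0.163,"travel":[-0.001,0,0.044],"roll":0},{"fingers":0.163,"travel":[-0.001,0,0.044],"roll":0}]' 20 | tail -c 65
python3 -c "
from h import *
tilt(); go(.581,.109,-.021,5.7)"
```

```text
_force: [-0.2, 0.5, -1.3]
gripper_width: 0.167
finger_force: 4.3
tilt 3.9 floor z at x=.06 -0.0269 9936 brown px 290
t 18.27 tcp [ 0.5806  0.1085 -0.0155] yaw -174.38 j [ 0.08  0.56 -0.22  0.79  0.   -0.02] w 0.16 F [ 0.32 -0.15 -0.3 ] M [ 0.03  -0.027  0.022] ff 4.3
  zdir [-0.001  0.    -1.   ] travel [-0.0004  0.0004  0.0055] roll -0.08
```

```bash
python3 -m crank '[{"fingers":0.163,"travel":[0,0,0.005],"roll":0},{"fingers":0.163,"travel":[0,0,0.006],"roll":0},{"fingers":0.35,"travel":[0,0,0.006],"roll":0},{"fingers":0.4,"travel":[0,0,0.006],"roll":0},{"fingers":0.5,"travel":[0,0,-0.03],"roll":0},{"fingers":0.5,"travel":[0,0,-0.09],"roll":0},{"fingers":0.5,"travel":[0,0,-0.12],"roll":0},{"fingers":0.5,"travel":[0,0,-0.12],"roll":0}]' 20 | tail -c 65
python3 - <<'E'
from h import *
f,P=tilt(); s,R=pose(); W=P[...,:3]@R.T+s["tcp_pos"]; fr=f["frame"].astype(int)
b=(fr[...,0]<110)&(fr[...,0]-fr[...,2]>12)&(abs(P[...,1])<.03)&(P[...,0]>-.04)&(P[...,0]<.04)&(f["range_z"]>0)
w=W[b]; print("handle z",np.percentile(w[:,2],[50,90,98]).round(4),w.min(0),w.max(0))
go(.513,.405,.12,-9.5)
m=(fr[...,0]>200)&(fr[...,1]>90)&(fr[...,1]<190)&(fr[...,2]<60)&(f["range_z"]>0)
n,l,st,c=cv2.connectedComponentsWithStats(m.astype(np.uint8)); i=1+np.argmax(st[1:,4]); print("lid",st[i],np.median(W[l==i],0))
E
```

```text
force: [-0.4, -0.1, -0.5]
gripper_width: 0.499
finger_force: 0.0Traceback (most recent call last):
  File "<stdin>", line 2, in <module>
  File "h.py", line 27, in tilt
    c=np.polyfit(p[:,0],p[:,2],1); e=abs(p[:,2]-np.polyval(c,p[:,0])); p=p[e<max(.003,np.median(e)*2)]
    raise TypeError("expected non-empty vector for x")
TypeError: expected non-empty vector for x
```

Run:
```python
from h import *
f,P,s,R=wristP(); W=P[...,:3]@R.T+s["tcp_pos"]; fr=f["frame"].astype(int); sat=fr.max(-1)-fr.min(-1)
m=(abs(P[...,1])<.016)&(P[...,0]>.03)&(P[...,0]<.09)&(sat<25)&(f["range_z"]>0)
p=W[m]; print("floor",len(p),np.percentile(p[:,2],[5,50,95]).round(4),np.polyfit(p[:,0],p[:,2],1))
b=(fr[...,0]<110)&(fr[...,0]-fr[...,2]>12)&(abs(P[...,1])<.02)&(P[...,0]>-.04)&(P[...,0]<.03)&(f["range_z"]>0)
w=W[b]; print("handle z",np.percentile(w[:,2],[50,90,98]).round(4),w.min(0),w.max(0))
go(.513,.405,.12,-9.5)
m=(fr[...,0]>200)&(fr[...,1]>90)&(fr[...,1]<190)&(fr[...,2]<60)&(f["range_z"]>0)
n,l,st,c=cv2.connectedComponentsWithStats(m.astype(np.uint8)); i=1+np.argmax(st[1:,4]); print("lid",st[i],np.median(W[l==i],0))
```

```text
floor 2429 [0.0072 0.0084 0.0096] [-0.00084504  0.00885199]
handle z [0.0411 0.2109 0.2138] [0.56356492 0.0893565  0.0235162 ] [0.60779701 0.12802356 0.2180654 ]
t 19.38 tcp [0.5808 0.1085 0.1044] yaw -174.38 j [ 0.08  0.45 -0.06  1.06  0.   -0.02] w 0.502 F [-1.16  0.31 -0.31] M [-0.053  0.038  0.008] ff 0.0
  zdir [-0.  0. -1.] travel [ 0.0384  0.3017 -0.0156] roll 15.12
lid [565 128  32  66 997] [0.50712177 0.38418529 0.02552038]
```

The tray is flat on the bun tray (floor z = 0.008, slope 0). Next is the lid.

```bash
python3 -m crank '[{"fingers":0.5,"travel":[0.038,0.302,-0.016],"roll":15.1},{"fingers":0.5,"travel":[0.038,0.302,-0.016],"roll":15.1},{"fingers":0.5,"travel":[0.038,0.302,-0.016],"roll":15.1},{"fingers":0.5,"travel":[0.038,0.302,-0.016],"roll":15.1},{"fingers":0.5,"travel":[0.038,0.302,-0.016],"roll":15.1},{"fingers":0.5,"travel":[0.038,0.302,-0.016],"roll":15.1},{"fingers":0.5,"travel":[0.038,0.302,-0.016],"roll":15.1},{"fingers":0.5,"travel":[0.038,0.302,-0.016],"roll":15.1}]' 40 | tail -c 45
python3 - <<'E'
from h import *
f,P,s,R=wristP(); W=P[...,:3]@R.T+s["tcp_pos"]; fr=f["frame"].astype(int); 
near=(np.hypot(W[...,0]-.513,W[...,1]-.405)<.06)&(f["range_z"]>0)
top=near&(W[...,2]>.044)&(W[...,2]<.056)&(fr[...,0]>150); w=W[top][:,:2]; (c,sz,a)=cv2.minAreaRect(w.astype(np.float32)*1000); print("bar",len(w),w.mean(0).round(4),c,sz,a)
d=np.linalg.svd(w-w.mean(0),full_matrices=False)[2][0]; print("bar yaw",np.degrees(np.arctan(d[1]/d[0])))
wh=near&(W[...,2]>.018)&(W[...,2]<.032)&(fr.min(-1)>140); n,l,st,cc=cv2.connectedComponentsWithStats(wh.astype(np.uint8))
for i in range(1,n):
    if st[i,4]>8: print("white",st[i,4],np.median(W[l==i],0).round(4))
x,y=np.array(c)/1000; go(x,y,-.007,-9.5)
E
```

```text
1.0]
gripper_width: 0.499
finger_force: 0.0
bar 983 [0.5092 0.4059] (510.3475341796875, 405.52374267578125) (13.395495414733887, 52.7636833190918) 81.06554412841797
bar yaw -8.741106765746201
white 105 [0.478  0.4109 0.0259]
white 13 [0.5493 0.3993 0.0258]
t 20.43 tcp [0.5137 0.4037 0.1201] yaw 170.4 j [ 0.57  0.57  0.18  1.18 -0.    0.74] w 0.5 F [0.02 0.05 0.71] M [ 0.003 -0.034  0.017] ff 0.0
  zdir [-0.001 -0.001 -1.   ] travel [0.0035 0.0014 0.1271] roll -0.1
```

```bash
python3 -m crank '[{"fingers":0.5,"travel":[0.0025,0.0015,0.06],"roll":-0.6},{"fingers":0.5,"travel":[0.0025,0.0015,0.11],"roll":-0.6},{"fingers":0.5,"travel":[0.0025,0.0015,0.127],"roll":-0.6},{"fingers":0.5,"travel":[0.0025,0.0015,0.127],"roll":-0.6},{"fingers":0,"travel":[0.0025,0.0015,0.127],"roll":-0.6},{"fingers":0,"travel":[0.0025,0.0015,0.127],"roll":-0.6},{"fingers":0,"travel":[0.0025,0.0015,0.127],"roll":-0.6},{"fingers":0,"travel":[0.0025,0.0015,0.127],"roll":-0.6}]' 40 | tail -c 65
python3 -c "
from h import *
go(.51,.4055,.15,-9)"
```

```text
force: [-0.1, -2.0, 5.6]
gripper_width: 0.154
finger_force: 40.2
t 21.43 tcp [ 0.5127  0.4077 -0.0049] yaw 171.1 j [ 0.58  0.66 -0.01  0.9  -0.    0.73] w 0.154 F [-0.06 -1.98  5.6 ] M [-0.301 -0.049 -0.054] ff 40.2
  zdir [ 0.003  0.001 -1.   ] travel [ 0.002  -0.0024 -0.1549] roll 0.1
```

```bash
python3 -m crank '[{"fingers":0,"travel":[0,0,-0.02],"roll":0},{"fingers":0,"travel":[0,0,-0.07],"roll":0},{"fingers":0,"travel":[0,0,-0.13],"roll":0},{"fingers":0,"travel":[0,0,-0.17],"roll":0},{"fingers":0,"travel":[0,0,-0.17],"roll":0},{"fingers":0,"travel":[0,0,-0.17],"roll":0}]' 60 | tail -c 65
cat >> h.py <<'E'
def lid():
    f,P,s,R=wristP(); fr=f["frame"].astype(int); ok=(f["range_z"]>0)&(np.hypot(P[...,0],P[...,1])<.06)
    org=ok&(fr[...,0]>140)&(fr[...,2]<90)&(fr[...,0]-fr[...,2]>90)&(abs(P[...,2])<.1)
    z=np.median(P[org][:,2]); 
    cap=org&(abs(P[...,2]-z)<.006); p=P[cap][:,:2]; far=p[(p[:,0]>0)]; th=np.arctan2(far[:,1],far[:,0]); e=[]
    for b in np.arange(-1.5,1.5,.06):
        k=far[(th>b)&(th<b+.06)]
        if len(k)>5: e.append(k[np.argsort(np.hypot(*k.T))[-2]])
    e=np.array(e)
    from scipy.optimize import least_squares
    q=least_squares(lambda v:np.hypot(e[:,0]-v[0],e[:,1]-v[1])-.0415,[0,0],loss="soft_l1",f_scale=.001).x
    wh=(fr.min(-1)>130)&ok&(abs(P[...,2]-z)<.008)&(P[...,0]>0.015); w=np.median(P[wh],0) if wh.any() else [0]*4
    print("cap z",z.round(4),"n",cap.sum(),"centre tool xy",q.round(4),len(e),"white",wh.sum(),np.round(w[:3],4),"angle",np.degrees(np.arctan2(w[1]-q[1],w[0]-q[0])).round(2))
E
python3 -c "
from h import *
lid(); go(.5785,-.127,.2,-20.7)"
```

```text
force: [-0.2, 0.6, -1.8]
gripper_width: 0.151
finger_force: 58.8
cap z -0.0305 n 9416 centre tool xy [ 0.0011 -0.0008] 50 white 275 [ 0.0351 -0.001  -0.0307] angle -0.33
t 22.23 tcp [0.5102 0.4066 0.1616] yaw 171.12 j [0.58 0.56 0.26 1.28 0.   0.73] w 0.15 F [-0.51 -0.49 -1.78] M [0.009 0.043 0.007] ff 58.8
  zdir [-0.003 -0.002 -1.   ] travel [-0.1498 -0.5167 -0.0376] roll 11.82
```

```bash
python3 -c "
from h import *
go(.5797,-.1266,.165,-20.7)"
python3 -m crank '[{"fingers":0,"travel":[-0.02,-0.04,0],"roll":3},{"fingers":0,"travel":[-0.035,-0.09,0],"roll":6},{"fingers":0,"travel":[-0.0503,-0.145,0],"roll":9},{"fingers":0,"travel":[-0.065,-0.2,0],"roll":11.8},{"fingers":0,"travel":[-0.08,-0.26,0],"roll":11.8},{"fingers":0,"travel":[-0.095,-0.32,0],"roll":11.8},{"fingers":0,"travel":[-0.112,-0.38,0],"roll":11.8},{"fingers":0,"travel":[-0.128,-0.44,0],"roll":11.8},{"fingers":0,"travel":[-0.142,-0.49,0],"roll":11.8},{"fingers":0,"travel":[-0.1505,-0.5163,-0.003],"roll":11.8},{"fingers":0,"travel":[-0.1505,-0.5163,-0.003],"roll":11.8},{"fingers":0,"travel":[-0.1505,-0.5163,-0.003],"roll":11.8}]' 60 | tail -c 65
cat >> h.py <<'E'
def collar():
    f,P,s,R=wristP(); W=P[...,:3]@R.T+s["tcp_pos"]; c0=np.array([.5785,-.127]); d=np.hypot(W[...,0]-c0[0],W[...,1]-c0[1])
    m=(abs(W[...,2]-.114)<.007)&(d<.065)&(f["range_z"]>0); w=W[m]; th=np.arctan2(w[:,1]-c0[1],w[:,0]-c0[0]); ring=[]
    for b in np.arange(-np.pi,np.pi,.06):
        k=w[(th>=b)&(th<b+.06)]
        if len(k)>5:
            k=k[np.argsort(np.hypot(k[:,0]-c0[0],k[:,1]-c0[1]))[-2]]
            if np.hypot(*(k[:2]-c0))>.046: ring.append(k[:2])
    ring=np.array(ring)
    from scipy.optimize import least_squares
    q=least_squares(lambda p:np.hypot(ring[:,0]-p[0],ring[:,1]-p[1])-.0517,c0,loss="soft_l1",f_scale=.001).x
    print("collar",q.round(4),"pts",len(ring),"z",np.median(w[:,2]).round(4))
    fr=f["frame"].astype(int)
    for n,k in (("blue",fr[...,2]-fr[...,0]>60),("red",fr[...,0]-np.maximum(fr[...,1],fr[...,2])>90),("white",(fr.min(-1)>150)&(fr.max(-1)-fr.min(-1)<40))):
        k=k&(f["range_z"]>0)&(d<.054)&(d>.036)&(abs(W[...,2]-.114)<.01); nn,l,st,c=cv2.connectedComponentsWithStats(k.astype(np.uint8))
        for i in range(1,nn):
            if st[i,4]>6: p=W[l==i].mean(0); print("  ",n,st[i,4],p.round(4),np.degrees(np.arctan2(p[1]-q[1],p[0]-q[0])).round(1))
E
python3 -c "
from h import *
lid(); collar(); go(.5797,-.1266,.0905,-20.7)"
```

```text
t 22.23 tcp [0.5102 0.4066 0.1616] yaw 171.12 j [0.58 0.56 0.26 1.28 0.   0.73] w 0.15 F [-0.51 -0.49 -1.78] M [0.009 0.043 0.007] ff 58.8
  zdir [-0.003 -0.002 -1.   ] travel [-0.151  -0.5161 -0.0026] roll 11.82
_force: [0.2, 0.2, -0.8]
gripper_width: 0.152
finger_force: 58.9
cap z -0.0305 n 9324 centre tool xy [ 0.0007 -0.0007] 50 white 227 [ 0.0346 -0.0008 -0.0308] angle -0.18
collar [ 0.5781 -0.1268] pts 55 z 0.1145
   blue 70 [ 0.5336 -0.1104  0.1148] 159.8
   red 69 [ 0.5843 -0.0799  0.1149] 82.5
   white 47 [ 0.5511 -0.0876  0.115 ] 124.5
t 23.82 tcp [ 0.5795 -0.1247  0.1658] yaw 159.4 j [-0.32  0.43  0.07  1.21  0.    0.04] w 0.148 F [ 0.45  0.78 -0.53] M [-0.004  0.033 -0.116] ff 58.9
  zdir [-0.002  0.001 -1.   ] travel [-0.001  -0.0018  0.0753] roll 0.1
```

```bash
python3 -m crank '[{"fingers":0,"travel":[-0.0003,-0.0012,0.02],"roll":0},{"fingers":0,"travel":[-0.0003,-0.0012,0.045],"roll":0},{"fingers":0,"travel":[-0.0003,-0.0012,0.045],"roll":0},{"fingers":0,"travel":[-0.0003,-0.0012,0.045],"roll":0}]' 60 | tail -c 65
python3 -c "
from h import *
go(.5792,-.1264,.0905,-20.3); lid(); collar();go(.5792,-.1264,.0905,-20.3)"
```

```text
_force: [-0.6, 0.5, -1.4]
gripper_width: 0.15
finger_force: 58.9
t 24.32 tcp [ 0.5804 -0.1266  0.1224] yaw 159.38 j [-0.32  0.45 -0.02  1.11  0.    0.04] w 0.15 F [-0.57  0.46 -1.42] M [ 0.038  0.005 -0.001] ff 58.9
  zdir [ 0.001 -0.    -1.   ] travel [ 0.0012 -0.0002  0.0319] roll -0.32
cap z -0.0305 n 9329 centre tool xy [ 0.0007 -0.0007] 50 white 225 [ 0.0348 -0.0008 -0.0308] angle -0.18
collar [ 0.5781 -0.1268] pts 57 z 0.1145
   blue 99 [ 0.5337 -0.1102  0.115 ] 159.4
   red 92 [ 0.5844 -0.0799  0.1148] 82.4
   white 74 [ 0.5513 -0.0877  0.1149] 124.4
t 24.43 tcp [ 0.5811 -0.1272  0.123 ] yaw 159.35 j [-0.32  0.45 -0.02  1.11  0.    0.04] w 0.147 F [-1.06 -0.53 -0.34] M [-0.003 -0.015  0.023] ff 58.9
  zdir [ 0.002 -0.001 -1.   ] travel [0.0021 0.0001 0.0325] roll -0.35
```

```bash
python3 -m crank '[{"fingers":0,"travel":[0.0015,0,0.006],"roll":0},{"fingers":0,"travel":[0.0015,0,0.012],"roll":0},{"fingers":0,"travel":[0.0015,0,0.017],"roll":0},{"fingers":0,"travel":[0.0015,0,0.017],"roll":0}]' 60 | tail -c 100
python3 -c "
from h import *
go(.5792,-.1264,.0905,-20.3)"
```

```text
on: [-0.001, 0.18, 0.984, 0.0]
ft_force: [-0.3, -0.0, -1.5]
gripper_width: 0.149
finger_force: 58.9
t 24.93 tcp [ 0.5781 -0.1267  0.1039] yaw 159.31 j [-0.32  0.45 -0.05  1.07  0.    0.04] w 0.149 F [-0.33 -0.03 -1.53] M [ 0.007 -0.051 -0.034] ff 58.9
  zdir [-0.001  0.001 -1.   ] travel [-0.0009  0.0006  0.0134] roll -0.39
```

```bash
python3 -m crank '[{"fingers":0,"travel":[-0.0003,0.0002,0.004],"roll":0},{"fingers":0,"travel":[-0.0003,0.0002,0.008],"roll":0},{"fingers":0,"travel":[-0.0003,0.0002,0.012],"roll":0},{"fingers":0,"travel":[-0.0003,0.0002,0.0135],"roll":0},{"fingers":0,"travel":[-0.0003,0.0002,0.0135],"roll":0}]' 60 | tail -c 100
python3 -c "
from h import *
go(.5792,-.1264,.0905,-20.3);lid()"
```

```text
ntation: [0.0, 0.18, 0.984, 0.0]
ft_force: [-0.8, 0.4, -0.5]
gripper_width: 0.15
finger_force: 58.9
t 25.55 tcp [ 0.5792 -0.1267  0.0913] yaw 159.32 j [-0.32  0.46 -0.07  1.03  0.    0.04] w 0.15 F [-0.78  0.41 -0.46] M [0.054 0.047 0.008] ff 58.9
  zdir [ 0.  0. -1.] travel [0.0001 0.0003 0.0008] roll -0.38
cap z -0.0305 n 9371 centre tool xy [ 0.0007 -0.0006] 50 white 345 [ 0.0373  0.0002 -0.0303] angle 1.24
```

```bash
python3 -m crank '[{"fingers":0,"travel":[0,0,0.001],"roll":0},{"fingers":0,"travel":[0,0,0.001],"roll":0}]' 60 | grep -E "pos|ft_f"
python3 -m crank '[{"fingers":0,"travel":[0,0,0.001],"roll":0},{"fingers":0,"travel":[0,0,0.001],"roll":0}]' 60 | grep -E "pos|ft_f"
python3 -m crank '[{"fingers":0,"travel":[0,0,0.0005],"roll":0},{"fingers":0,"travel":[0,0,0.0005],"roll":0}]' 60 | grep -E "pos|ft_f"
```

```text
tcp_pos: [0.5792, -0.1267, 0.0912]
ft_force: [-3.5, 0.7, 6.6]
tcp_pos: [0.5792, -0.1267, 0.0912]
ft_force: [-4.5, 0.7, 10.5]
tcp_pos: [0.5793, -0.1268, 0.0912]
ft_force: [-6.5, 1.9, 13.2]
```

```bash
python3 -m crank '[{"fingers":0,"travel":[0,0,-0.001],"roll":0},{"fingers":0,"travel":[0,0,-0.001],"roll":5},{"fingers":0,"travel":[0,0,-0.001],"roll":10},{"fingers":0,"travel":[0,0,-0.001],"roll":15},{"fingers":0,"travel":[0,0,-0.001],"roll":20},{"fingers":0,"travel":[0,0,-0.001],"roll":25},{"fingers":0,"travel":[0,0,-0.001],"roll":30},{"fingers":0,"travel":[0,0,-0.001],"roll":33},{"fingers":0,"travel":[0,0,-0.001],"roll":34.7},{"fingers":0,"travel":[0,0,-0.001],"roll":34.7},{"fingers":0,"travel":[0,0,-0.001],"roll":34.7}]' 60 | tail -c 150
cat >> h.py <<'E'
def align(show=None):
    f,P,s,R=wristP(); W=P[...,:3]@R.T+s["tcp_pos"]; fr=f["frame"].astype(int); c=np.array([.5781,-.1268])
    d=np.hypot(W[...,0]-c[0],W[...,1]-c[1]); k=(fr.min(-1)>140)&(fr.max(-1)-fr.min(-1)<50)&(f["range_z"]>0)&(d<.056)&(d>.022)&(W[...,2]>.105)&(W[...,2]<.13)
    for n,kk in (("white",k),("blue",(fr[...,2]-fr[...,0]>60)&(d<.056)),("red",(fr[...,0]-np.maximum(fr[...,1],fr[...,2])>90)&(d<.056)&(d>.043))):
        nn,l,st,_=cv2.connectedComponentsWithStats(kk.astype(np.uint8))
        for i in range(1,nn):
            if st[i,4]>6: p=W[l==i].mean(0); q=P[l==i].mean(0); print("  ",n,st[i,4],p.round(4),"ang",np.degrees(np.arctan2(p[1]-c[1],p[0]-c[0])).round(1),"r",np.hypot(*(p[:2]-c)).round(4))
    if show: cv2.imwrite(show,cv2.resize(cv2.cvtColor(f["frame"],cv2.COLOR_RGB2BGR)[100:300,220:420],(600,600),interpolation=cv2.INTER_CUBIC))
E
python3 -c "
from h import *
go(.5792,-.1264,.0905,-55.4);lid();align('pics/fin.png')"
```

```text
k: 27.72
tcp_pos: [0.5806, -0.1274, 0.0912]
orientation: [0.002, 0.465, 0.885, 0.0]
ft_force: [0.0, -0.3, 4.8]
gripper_width: 0.15
finger_force: 59.8
t 27.73 tcp [ 0.5806 -0.1274  0.0912] yaw 124.6 j [-0.32  0.46 -0.07  1.03 -0.    0.64] w 0.15 F [ 0.04 -0.34  4.82] M [-0.067  0.137 -0.037] ff 59.8
  zdir [ 0.003 -0.001 -1.   ] travel [ 0.0016 -0.0006  0.0007] roll 0.0
cap z -0.0305 n 9261 centre tool xy [0.0003 0.    ] 50 white 314 [ 0.0385 -0.0007 -0.0303] angle -1.0
   white 121 [ 0.5513 -0.0876  0.1151] ang 124.3 r 0.0475
   white 174 [ 0.5608 -0.099   0.122 ] ang 122.0 r 0.0327
   white 11 [ 0.6217 -0.0992  0.1145] ang 32.4 r 0.0516
   blue 140 [ 0.5336 -0.1102  0.115 ] ang 159.5 r 0.0475
   red 143 [ 0.5845 -0.0797  0.115 ] ang 82.3 r 0.0475
```

View pics/fin.png

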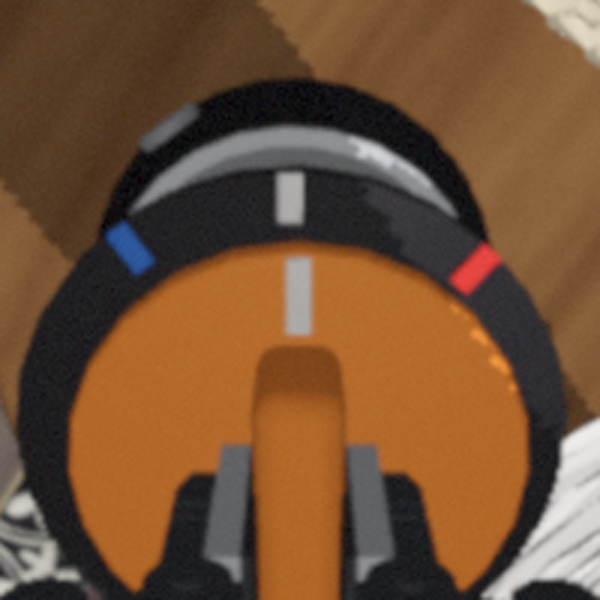

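The lid's white line at (298,295) is parallel to the collar's at (290,198). It's offset only because the lid sits about 1.5 mm to the right (ring gaps 48 px left, 30 px right). I'll centre it.

```bash
python3 -m crank '[{"fingers":0,"travel":[0,-0.0008,0],"roll":0},{"fingers":0,"travel":[0,-0.0015,0],"roll":0},{"fingers":0,"travel":[0,-0.0015,0],"roll":0},{"fingers":0,"travel":[0,-0.0015,0],"roll":0}]' 60 | tail -c 150
python3 -c "
from h import *
go(.5792,-.1264,.0905,-55.4);lid();align()"
```

```text
28.32
tcp_pos: [0.5804, -0.1275, 0.0912]
orientation: [0.002, 0.464, 0.886, 0.001]
ft_force: [3.7, 2.5, 5.5]
gripper_width: 0.154
finger_force: 59.8
t 28.32 tcp [ 0.5804 -0.1275  0.0912] yaw 124.65 j [-0.32  0.46 -0.08  1.03  0.    0.64] w 0.154 F [3.71 2.54 5.51] M [ 0.338 -0.473  0.01 ] ff 59.8
  zdir [ 0.005  0.    -1.   ] travel [ 0.0016 -0.0004  0.0007] roll 0.05
cap z -0.0305 n 9282 centre tool xy [0.0003 0.0001] 50 white 310 [ 0.0384 -0.0007 -0.0304] angle -1.11
   white 110 [ 0.5513 -0.0876  0.1151] ang 124.4 r 0.0475
   white 174 [ 0.5605 -0.0992  0.1221] ang 122.5 r 0.0327
   white 12 [ 0.622  -0.0995  0.1144] ang 31.9 r 0.0517
   blue 143 [ 0.5337 -0.1102  0.1149] ang 159.5 r 0.0474
   red 142 [ 0.5843 -0.0798  0.1149] ang 82.5 r 0.0475
```

```bash
python3 -m crank '[{"fingers":0,"travel":[0,0,-0.0013],"roll":0},{"fingers":0,"travel":[0,0,-0.0013],"roll":0},{"fingers":0,"travel":[0,0,0],"roll":0},{"fingers":0,"travel":[0,0,0.0002],"roll":0},{"fingers":0,"travel":[0,0,0.0002],"roll":0}]' 60 | tail -c 150
python3 -c "
from h import *
go(.5792,-.1264,.0905,-55.4);lid();align()"
```

```text
29.05
tcp_pos: [0.5781, -0.1277, 0.0911]
orientation: [0.001, 0.465, 0.885, 0.0]
ft_force: [-2.0, 1.8, 12.5]
gripper_width: 0.154
finger_force: 60.8
t 29.05 tcp [ 0.5781 -0.1277  0.0911] yaw 124.62 j [-0.32  0.46 -0.08  1.03 -0.    0.64] w 0.154 F [-2.04  1.79 12.48] M [ 0.177  0.446 -0.019] ff 60.8
  zdir [ 0.001 -0.001 -1.   ] travel [0.0005 0.0016 0.0006] roll 0.02
cap z -0.0305 n 9277 centre tool xy [0.0003 0.0001] 50 white 321 [ 0.0385  0.0003 -0.0302] angle 0.36
   white 124 [ 0.5511 -0.0877  0.115 ] ang 124.5 r 0.0475
   white 174 [ 0.5584 -0.0994  0.122 ] ang 125.8 r 0.0338
   white 8 [ 0.6231 -0.1014  0.1145] ang 29.5 r 0.0517
   blue 145 [ 0.5336 -0.1102  0.115 ] ang 159.5 r 0.0474
   red 138 [ 0.5844 -0.0798  0.115 ] ang 82.4 r 0.0474
```

```bash
python3 -c "
from cell import arm
print(arm.close_job())"
```

```text
the job is handed in; nothing more can be done
None
```

I handed the job in at about 29 s on the robot's clock. The four chunks are in the cup and the empty tray lies flat on the bun tray. The arm is still gripping the lid, fully down in the collar and turned half-way to within about 1° of the white lines, well short of the red ones. While I was testing the grip, the loaded tray dropped about 20 mm flat onto the bun tray, and no chunks were lost.

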